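# Stack two toothed filter plates on a splined hub, tabs alternating

## Robot

A 7-joint arm with a two-finger parallel gripper is mounted at the origin on a cart in front of the work surface, level with it; the furniture and walls round the work are solid. World frame = base frame: x ahead of the robot, y to its left, z up, the work surface at z = 0. Lengths are in m, angles in degrees, forces in N, time in s.
With the tool pointing down it reaches from about 0.425 to 0.875 m from the base axis. Payload 4.7 kg.
Tool frame: the origin (TCP) lies midway between the tips of the shut fingers; the grasp point (between the pads) lies 19 mm behind it (env.tcp_to_grasp is the distance from the TCP to the grasp point, in m); z points along the fingers, x is the direction in which the jaws open and shut, and the axes are right-handed (so a half turn about z gives the same grasp; the last joint's range is limited). The gripper opens to 87 mm and grips with 3 to 60 N. Pads are 19 mm wide; open, the fingers measure 117 mm over their backs; the gripper's body (75 mm by 190 mm) begins 51 mm behind the grasp point.
Start: joints at [-67.03, 18.392, -4.016, 83.108, 1.295, 78.541, -3.26], TCP at [0.245, 0.602, 0.223] pointing down, gripper open.
Joint ranges: [-163.93, 163.93], [-17.29, 119.83], [-79.2, 71.16], [3.27, 140.29], [-89.18, 269.18], [5.43, 117.66], [-154.24, 154.24]. Speed limits (degrees/s): [147.25, 147.25, 180, 180, 180, 180, 180].

## Interface

Orientations are given as [roll, pitch, yaw] about the fixed x, y, z axes, in that order (R = Rz(yaw) Ry(pitch) Rx(roll)).
In Python, from cell import env, viewer gives the robot as it stands.
- The arm moves only by the shell command python3 -m pendant 'ROWS' [OPENING] [FORCE]. ROWS is JSON, a list of rows, each a list of 6 numbers: the shift along the tool's x, y, z each as a share of 0.1 m, from -1 to 1, then the turn, a rotation vector about the tool's x, y, z each as a share of 90 degrees, from -1 to 1. A call has exactly 8 rows; each row is the pose to reach, as a shift and turn from the pose commanded when the call began, along the tool's axes at that moment; what a row does not reach only later rows make up. A row lasts 1/8 s, in which the tool goes at most 62.5 mm and 10.7 degrees, less where a joint would pass 70% of its speed; a pose out of reach is approached as far as the arm can. A call with a number of a shift or a turn outside -1 to 1 is refused whole. A call with a gripper value outside its range is refused whole. OPENING is the finger opening in mm, from 0 to 87, set as the call begins (- or left out, the last holds). The fingers move at their own pace and stop on an object; FORCE is the grip in N (left out, the last holds). Time passes only in rows, so rows that repeat a pose let the fingers close, or fill a call up. It gives the time, the measured TCP pose, the force and the opening at its end, in the units of the state.
- env.get_obs(): the state, without advancing time (a new reading comes with each control period).
- viewer.read_camera(name): name is "scene" or "top"; returns a dict with "frame" (384x512x3 uint8, red, green, blue), "fx", "fy", "cx", "cy" (pixels), "view" (4x4, takes a point from world to camera coordinates). Camera axes: x right, y down, z forward; pixel columns grow to the right and rows downward; lengths in m; the calibration is good to about 2 mm. A picture is of the moment at which its call begins. There is no depth.
- env.sign_off(): hands the job in, once; it reports no verdict.
The state is a dict: "time_s": time; "qpos": joint angles; "joint_velocities": joint speeds; "effort": joint torques, N m; "tool_pos": TCP position; "tool_rot": TCP orientation; "force": force on the tool from outside, world axes, zero at the start; "wrist_torque": the same for the moment, N m; "grip_width": finger opening in m.
Only numpy, scipy, OpenCV 4.12 (cv2) and the standard library are available. Lean on these libraries where they do the work, as an engineer would, in place of code of your own. Each camera call takes 0.05 s, during which the arm holds its last target.

## Task

Build up the filter stack on the splined hub of the blue stand: first slide the red filter disc fully home onto the steel plate already there, with its tab pointing opposite to that plate's tab, then the loose steel separator plate fully home on top of it, with its tab pointing the same way as the bottom plate's. The hub is turned by some unknown angle on its stand, so feel gently for its splines and never push a plate against the stack with more than 25 N. Do not knock over the sample bottle.

Things in the scene. Friction and masses are not known exactly. Their poses are not given: they have to be found in the camera images.
- stand: fixed stand: blue square base 110x110x12 mm, aluminium splined hub upright in its middle. Origin: centre of the underside, z up; a white mark on the base shows its +x side. A steel plate like the loose ones is already fitted on the hub (20 to 28 mm above the origin). The hub is sprung: pushed down, it starts to sink at about 5 N, then 1.5 N per mm, with a hard stop at 8 mm.
- hub_base (a point): point on the hub axis at the base's top, 12 mm above the stand's origin, axes of the stand. The hub stands turned from the stand by an unmeasured angle of up to 0.45 rad either way: the fitted plate's tab and one of the four splines point that far to one side of the stand's +x. Its stiff bearing slips only above 0.8 N m.
- filter_disc: loose red eight-sided ring, about 60 g, 8 mm thick, 56 mm across flats; a 14 mm wide tab reaches 44 mm from the centre along +x. Origin: centre of underside, z up. Grip the flats at +y and -y. Four inner teeth (14 mm radius) at 45 degrees, spline slots along x and y (19.5 mm radius): it drops on within 0.06 rad of the splines, play about 1 mm. Home: underside 28 mm above the stand's origin.
- filter_disc_tab (a point): end of the red disc's tab, 44 mm from its centre, at half thickness
- separator_plate: loose steel-grey eight-sided ring plate, about 100 g, the same shape, frame and sizes as the red disc. Home: on top of the red disc, underside 36 mm above the stand's origin.
- separator_plate_tab (a point): end of the loose steel plate's tab, 44 mm from its centre, at half thickness
- sample_bottle: loose white bottle with a blue cap, 46 mm across, 99 mm tall, standing behind the stand; bystander. Origin at the centre of its underside, z up
- spline_top (a point): point on the hub axis level with the flat spline tops, 52 mm above the stand's origin (fixed to the stand). Core 12.7 mm radius; four splines 7 mm wide, 90 degrees apart, out to 18.7 mm radius, from the fitted plate up to here. Above here the core is a plain pilot nose, straight for 6 mm, then tapered to 8 mm radius at 12 mm. A misaligned plate rests here.
Things that resemble listed ones, but are neither listed nor needed, are in the scene too. There is more than one size of the filter_disc; the job needs the smallest. There is more than one size of the separator_plate; the job needs the smaller.

How it is judged:
By the outcome, as a careful person would: the job done as asked, in the order asked, and still so for the second after the job is handed in, with the robot touching nothing.
It also fails if it takes over 64 s, if anything falls off the work surface, if the arm or the gripper's body presses on something with over 40 N, if the wrist force passes 120 N, or if a joint passes its speed limit or range.

## Working session

There is one attempt and no reset: what is moved stays moved. The work goes in short steps, Python scripts to look and compute and a shell command to move; the robot and the scene stay as the last step left them, time stands still between calls to the robot, and variables do not carry over. Pictures are saved under pics/ and viewed, and the job is handed in when it is done.

```bash
ls; mkdir -p pics
python3 - <<'E'
from cell import env, viewer
import cv2, numpy as np
o=env.get_obs(); print(o); print(env.tcp_to_grasp)
for n in("scene","top"):
    c=viewer.read_camera(n); print(n,c["fx"],c["fy"],c["cx"],c["cy"]); print(np.round(c["view"],4).tolist())
    cv2.imwrite(f"pics/{n}0.png",c["frame"][:,:,::-1])
E
```

```text
pics
{'time_s': 0.0, 'qpos': array([-67.03132091,  18.44047692,  -4.01573918,  83.17515394,
         1.29602481,  78.54015073,  -3.26106029]), 'joint_velocities': array([-0.02702231,  0.04682209,  0.08526762,  0.0625157 , -0.00333673,
       -0.03496254,  0.13511423]), 'effort': array([-5.05037278e-04, -4.91292286e+01, -4.03987644e-01, -3.12525845e+01,
       -6.39721518e-02,  4.38476563e-02,  1.37228412e-04]), 'tool_pos': array([0.2450273 , 0.60145081, 0.22144327]), 'tool_rot': array([1.79993341e+02, 1.10480355e-01, 6.78404112e+01]), 'force': array([-0.23341489,  0.66149674,  0.04650844]), 'wrist_torque': array([ 0.06419596, -0.00395325,  0.00413693]), 'grip_width': 0.08714874541123588}
0.0187
scene 452.92823769355164 452.92823769355164 257.700304592814 193.5574209476398
[[0.8708, -0.4911, -0.0231, -0.5661], [-0.3047, -0.5022, -0.8093, 0.1594], [0.3858, 0.7118, -0.587, 0.8333], [0.0, 0.0, 0.0, 1.0]]
top 367.67407086988936 367.67407086988936 250.79629112404217 192.75609601819616
[[0.0198, -0.9998, -0.0, -0.1219], [-0.9765, -0.0193, -0.2145, 0.5833], [0.2144, 0.0042, -0.9767, 0.8968], [0.0, 0.0, 0.0, 1.0]]
```

View pics/scene0.png

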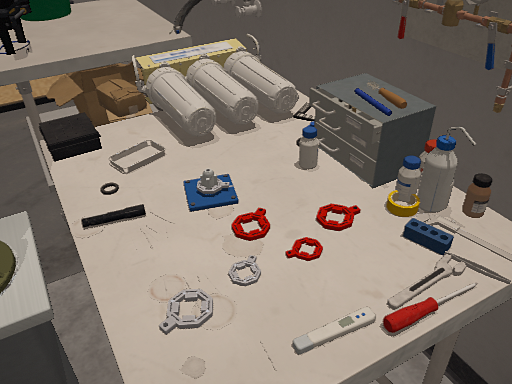

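View pics/top0.png

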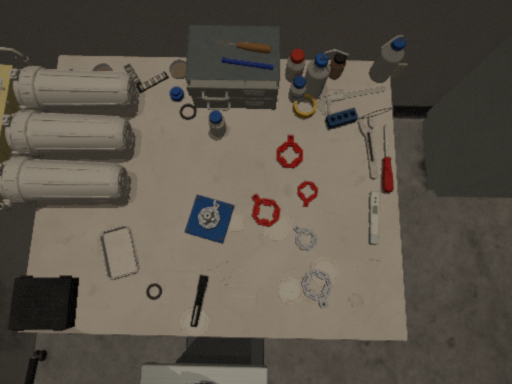

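The scene shows the blue stand at top (210,218), red rings at (290,154), (266,212) and (307,191), which is the smallest, and steel rings at (305,238), the smaller, and (316,286). The bottle at (216,123) is behind the stand. Next I'll crop in and measure.

```bash
cat > h.py <<'E'
from cell import env, viewer
import cv2, numpy as np
def cast(c,uv,z):
    R=c["view"][:3,:3];t=c["view"][:3,3]
    uv=np.atleast_2d(uv).astype(float)
    d=np.c_[(uv[:,0]-c["cx"])/c["fx"],(uv[:,1]-c["cy"])/c["fy"],np.ones(len(uv))]@R
    o=-R.T@t
    s=(z-o[2])/d[:,2]
    return o+d*s[:,None]
def proj(c,P):
    P=np.atleast_2d(P)
    q=P@c["view"][:3,:3].T+c["view"][:3,3]
    return np.c_[q[:,0]/q[:,2]*c["fx"]+c["cx"],q[:,1]/q[:,2]*c["fy"]+c["cy"]]
def crop(c,name,u0,v0,w,h,s):
    im=c["frame"][v0:v0+h,u0:u0+w,::-1]
    cv2.imwrite("pics/"+name,cv2.resize(im,None,fx=s,fy=s,interpolation=cv2.INTER_CUBIC))
E
python3 - <<'E'
from h import *
t=viewer.read_camera("top"); s=viewer.read_camera("scene")
crop(t,"t1.png",170,130,170,190,4.2 if 0 else 3)
crop(t,"t_stand.png",175,185,70,65,9)
crop(t,"t_steel.png",280,220,60,50,10)
crop(s,"s_stand.png",175,160,75,60,10)
crop(s,"s_rings.png",220,200,150,95,5)
def red(c):
    hsv=cv2.cvtColor(c["frame"],cv2.COLOR_RGB2HSV)
    return (((hsv[...,0]<8)|(hsv[...,0]>172))&(hsv[...,1]>150)&(hsv[...,2]>70)).astype(np.uint8)
for n,c in(("top",t),("scene",s)):
    m=red(c)
    cs,_=cv2.findContours(m,cv2.RETR_EXTERNAL,cv2.CHAIN_APPROX_NONE)
    for k in cs:
        if cv2.contourArea(k)<150: continue
        P=cast(c,k[:,0,:],0.008)[:,:2]
        hull=cv2.convexHull(P.astype(np.float32))
        # body via centroid of inner hole: farthest point from median
        ce=(P.min(0)+P.max(0))/2
        print(n,k[:,0].mean(0).round(1),cv2.contourArea(k),P.mean(0).round(4),"ext",np.ptp(P,axis=0).round(4))
E
```

```text
top [264.4 210. ] 585.5 [ 0.5504 -0.1482] ext [0.0856 0.0746]
top [307.  192.4] 299.5 [ 0.6019 -0.2655] ext [0.0707 0.0528]
top [387.2 173.9] 248.0 [ 0.6593 -0.4905] ext [0.0958 0.0269]
top [289.7 152.2] 539.5 [ 0.7176 -0.218 ] ext [0.0954 0.0709]
scene [409.2 314.4] 817.5 [ 0.6593 -0.4864] ext [0.1086 0.0328]
scene [304.  249.3] 534.0 [ 0.5993 -0.271 ] ext [0.0712 0.0606]
scene [251.7 224.5] 805.5 [ 0.5493 -0.154 ] ext [0.0903 0.0852]
scene [337.1 215.7] 770.5 [ 0.7163 -0.2213] ext [0.1003 0.0827]
```

View pics/t_stand.png

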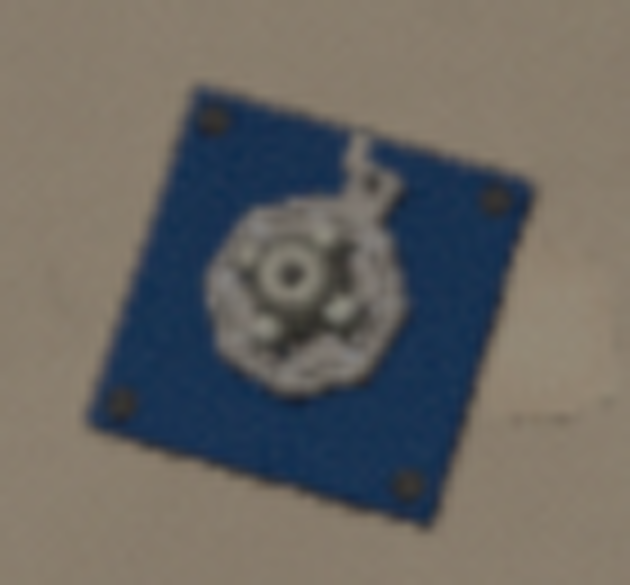

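View pics/s_stand.png

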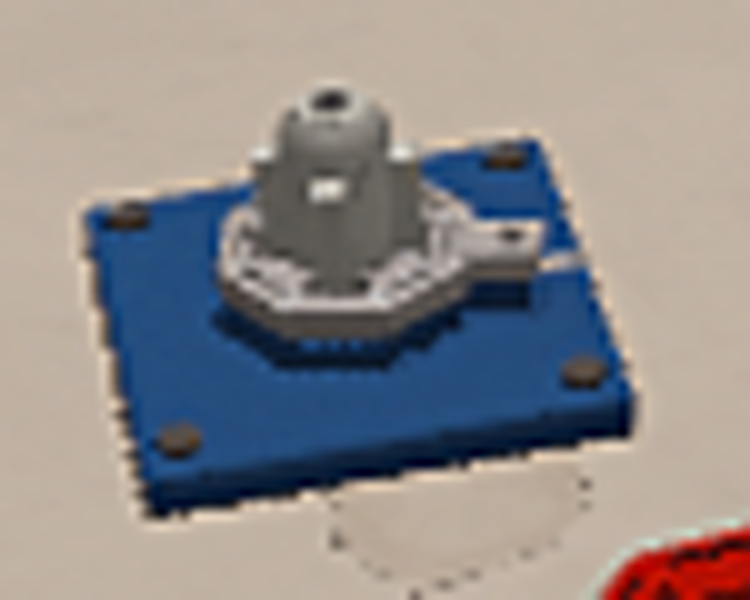

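View pics/t1.png

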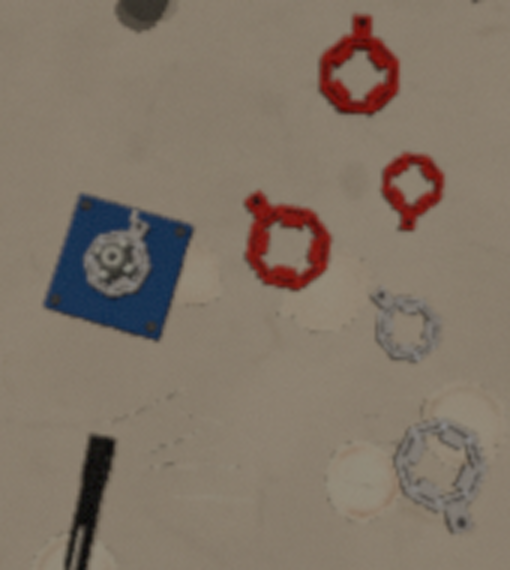

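View pics/s_rings.png

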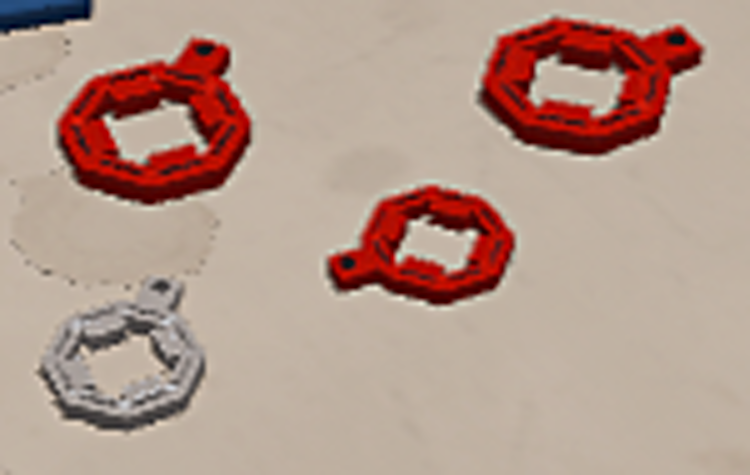

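View pics/t_steel.png

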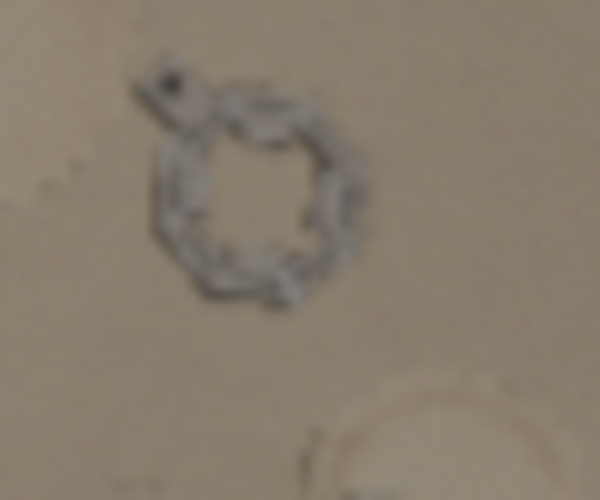

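```bash
cat >> h.py <<'E'
def masks(c):
    hsv=cv2.cvtColor(c["frame"],cv2.COLOR_RGB2HSV).astype(int)
    H,S,V=hsv[...,0],hsv[...,1],hsv[...,2]
    return dict(red=((H<8)|(H>172))&(S>150)&(V>60), blue=(H>100)&(H<125)&(S>120), steel=(S<28)&(V>70), hsv=hsv)
def rect(c,mask,z,x0,x1,y0,y1,s=0.0005):
    # metric mask: col -> x, row -> y
    xs=np.arange(x0,x1,s); ys=np.arange(y0,y1,s)
    X,Y=np.meshgrid(xs,ys)
    uv=proj(c,np.c_[X.ravel(),Y.ravel(),np.full(X.size,z)]).astype(np.float32)
    mp=uv.reshape(X.shape+(2,))
    return cv2.remap(mask.astype(np.float32),mp[...,0],mp[...,1],cv2.INTER_LINEAR)
def ring(c,mask,z,cx,cy,R=0.06,s=0.0005,verbose=True):
    m=(rect(c,mask,z,cx-R,cx+R,cy-R,cy+R,s)>0.5).astype(np.uint8)
    cs,_=cv2.findContours(m,cv2.RETR_EXTERNAL,cv2.CHAIN_APPROX_NONE)
    k=max(cs,key=cv2.contourArea); f=np.zeros_like(m); cv2.drawContours(f,[k],-1,1,-1)
    body=cv2.morphologyEx(f,cv2.MORPH_OPEN,cv2.getStructuringElement(cv2.MORPH_ELLIPSE,(61,61)))
    M=cv2.moments(body,True); b=np.array([M['m10'],M['m01']])/M['m00']
    area=M['m00']*s*s
    ys,xs=np.nonzero(f); d=np.c_[xs,ys]-b; r=np.hypot(*d.T)*s
    tp=d[r>0.034]; td=tp.mean(0) if len(tp) else np.zeros(2)
    return b*s+[cx-R,cy-R], np.degrees(np.arctan2(td[1],td[0])), np.sqrt(area/0.8284)/1*0.5*1.0*2/2, r.max(), len(tp)*s*s
E
python3 - <<'E'
from h import *
cams={n:viewer.read_camera(n) for n in("top","scene")}
for n,c in cams.items():
    m=masks(c); print(n,"campos",(-c["view"][:3,:3].T@c["view"][:3,3]).round(3))
    print(" red",ring(c,m["red"],0.004,0.605,-0.268))
    uv={"top":(305,238),"scene":(244,271)}[n]
    g=cast(c,uv,0.004)[0]; print(" steel guess",g.round(3), ring(c,m["steel"],0.004,g[0],g[1]))
    k=max(cv2.findContours(m["blue"].astype(np.uint8),0,1)[0] if 0 else [q for q in cv2.findContours(m["blue"].astype(np.uint8),cv2.RETR_EXTERNAL,cv2.CHAIN_APPROX_NONE)[0] if cv2.pointPolygonTest(q,{"top":(195.,220.),"scene":(200.,203.)}[n],False)>=0],key=cv2.contourArea)
    h=cv2.convexHull(k); 
    for z in(0.006,0.012):
        P=cast(c,h[:,0],z)[:,:2].astype(np.float32); r=cv2.minAreaRect(P); print(" base",z,r)
    vis=(m["steel"]*255).astype(np.uint8); cv2.imwrite(f"pics/steel_{n}.png",vis)
t,s=cams["top"],cams["scene"]
print("tab hole top",cast(t,(175+373/9,185+183/9),.028),"scene",cast(s,(226.2,183.4),.028))
sp=np.array([(328,233),(248,253),(268,327),(342,312)])/9+[175,185]
P=cast(t,sp,.052)[:,:2];print("splines",P.round(4).tolist(),P.mean(0), np.degrees(np.arctan2(*(P-P.mean(0)).T[::-1])).round(1))
print("nose top", cast(t,(175+291/9,185+275/9),.064), cast(s,(175+33.,160+10.),.064))
print("steel tabhole",cast(t,(280+17.2,220+8.2),.008),cast(s,(220+160/5,200+287/5),.008))
print("red tabhole",cast(s,(220+346/5,200+264/5),.008))
E
```

```text
top campos [ 0.38  -0.114  1.001]
 red (array([ 0.60644027, -0.26638417]), np.float64(172.2474223522793), np.float64(0.026797409555038225), np.float64(0.04151479388306311), 7.5e-05)
 steel guess [ 0.476 -0.259  0.004] (array([nan, nan]), np.float64(0.0), np.float64(0.0), np.float64(nan), 0.0)
 base 0.006 ((0.5243456959724426, 0.002011731266975403), (0.10501985996961594, 0.10564573109149933), 74.98905944824219)
 base 0.012 ((0.5234735012054443, 0.0013099238276481628), (0.10438662767410278, 0.10500872880220413), 74.9891128540039)
scene campos [ 0.22  -0.791  0.605]
 red (array([ 0.60680514, -0.26840478]), np.float64(171.68106048974008), np.float64(0.029062435910844533), np.float64(0.043881945397224724), 0.0001815)
 steel guess [ 0.475 -0.26   0.004] (array([ 0.47558859, -0.26074314]), np.float64(40.5946515976472), np.float64(0.028172658665486103), np.float64(0.04526461536400291), 0.00014825)
 base 0.006 ((0.5250871777534485, -0.00016119331121444702), (0.11976739019155502, 0.10812877863645554), 75.06452941894531)
 base 0.012 ((0.5220314860343933, -0.008082978427410126), (0.11856771260499954, 0.1070457175374031), 75.06452941894531)
tab hole top [[ 0.55687895 -0.01846964  0.028     ]] scene [[ 0.55783514 -0.0207939   0.028     ]]
splines [[0.5375, -0.0084], [0.5312, 0.0146], [0.5097, 0.0078], [0.5145, -0.0134]] [5.2320642e-01 1.6246078e-04] [ -30.8   61.1  150.6 -122.8]
nose top [[5.23135448e-01 3.66765682e-04 6.40000000e-02]] [[ 0.52537195 -0.00122576  0.064     ]]
steel tabhole [[ 0.50196064 -0.23763939  0.008     ]] [[ 0.50278504 -0.23969589  0.008     ]]
red tabhole [[ 0.56950489 -0.26496822  0.008     ]]h.py:33: RuntimeWarning: invalid value encountered in divide
  M=cv2.moments(body,True); b=np.array([M['m10'],M['m01']])/M['m00']
```

Run:
```python
from h import *
t=viewer.read_camera("top"); s=viewer.read_camera("scene")
crop(t,"t_red.png",290,175,35,35,16)
crop(s,"s_red.png",280,230,50,40,12)
for c,(u,v) in((t,(306,203)),(s,(289,253))):
    g=c["frame"][v-3:v+4,u-4:u+5].sum(2) if 0 else c["frame"][v-4:v+5,u-5:u+6,0]
    print(g)
# looser mask for the steel ring in top
hsv=masks(t)["hsv"]
print(hsv[225:250:3,292:318:2,1]); print(hsv[225:250:3,292:318:2,2])
```

```text
[[ 99 117 122 117 116 107 102 100 116 121 113]
 [125 107  95 113 122 120 116 114 120 125 111]
 [136 126  97 111 125 125 122 112 103 110 121]
 [139 135 105 115 119 120 122 118 122 125 132]
 [139 137 110 112  96  83 112 118 130 135 137]
 [138 134 113 113  85  68 107 125 133 136 138]
 [136 118  98 112 111 107 119 127 134 138 137]
 [137 111  91  95  94  92 106 126 136 138 138]
 [138 128 123 124 123 123 125 132 138 137 137]]
[[196 196 197 199 201 203 184 180 153 172 181]
 [197 199 202 168 192 194 182 177 175 176 182]
 [199 181 188 187 104  63 140 177 176 175 174]
 [203 131 168 158  58   0   4 172 179 177 178]
 [205 132 114 187  99  29  87 177 184 186 186]
 [205 128  62 162 190 197 195 190 172 137  99]
 [203 141  75  69 174 170 124  93  88  82  80]
 [199 208 129  65  83  91  84  78  69  69  71]
 [197 204 142  78  68  68  66  65 139 204 213]]
[[54 52 49 44 54 51 53 52 50 53 52 52 52]
 [52 40 29 32 43 49 51 50 53 50 50 54 52]
 [51 52 31 27 28 25 28 29 23 20 36 53 51]
 [51 52 28 27 30 51 47 35 41 52 30 34 51]
 [50 49 32 28 27 50 52 54 52 53 26 29 29]
 [50 53 32 22 33 50 50 50 51 52 29 24 44]
 [52 51 30 25 41 51 48 50 51 51 39 26 44]
 [50 52 49 37 24 29 27 20 31 25 28 34 53]
 [50 52 51 49 50 38 34 34 21 31 51 51 54]]
[[138 137 126 138 141 139 140 138 138 139 138 137 138]
 [137 115  80 112 126 126 125 122 136 137 137 137 137]
 [140 127  99 123 120 113 120 116 120 125 126 135 139]
 [139 138 129 114 112 134 120 109 100  99 110 121 134]
 [139 135 119 117 130 138 138 138 138 136 108 116 124]
 [137 136 110 117 125 137 138 139 139 128 122 105 117]
 [137 134 102 110 118 135 137 138 139 130 112 119 121]
 [137 138 136 111 107 106 125 126 114 112 109 128 136]
 [138 138 136 136 102  94  98 104 119 123 136 136 138]]
```

View pics/t_red.png

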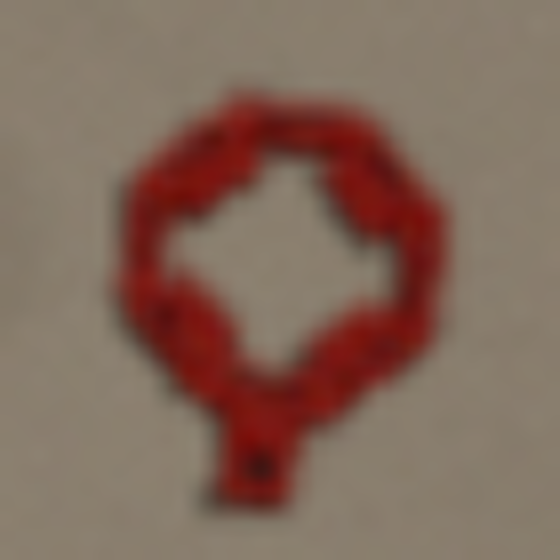

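View pics/s_red.png

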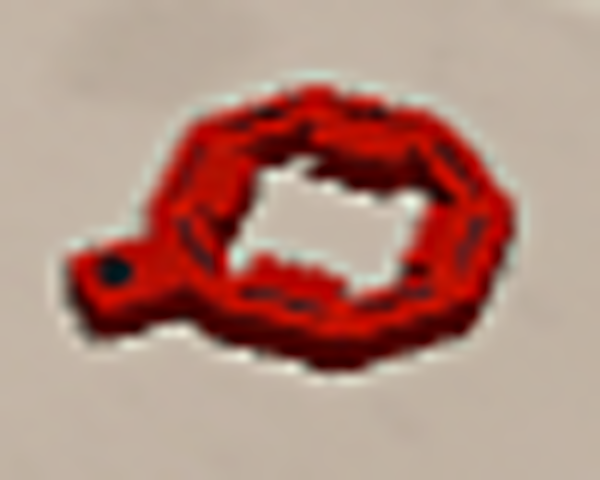

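```bash
for i in 1; do python3 -m pendant '[[-0.12,0.12,0,0,0,0],[-0.24,0.24,0,0,0,0],[-0.36,0.36,0,0,0,0],[-0.5,0.5,0,0,0,0],[-0.62,0.62,0,0,0,0],[-0.74,0.74,0,0,0,0],[-0.86,0.86,0,0,0,0],[-1,1,0,0,0,0]]' 80 30; done
```

```text
time_s: 1.4
tool_pos: [0.3004, 0.4707, 0.2225]
tool_rot: [-180.0, -0.0, 67.9]
force: [0.2, 0.5, -0.3]
grip_width: 0.08
```

Both crops show the small red ring clearly, with its tab hole at top (305.8,203.5) and scene (289.1,252.1). I'll start travelling and refine the numbers from there.

```bash
python3 -m pendant '[[-0.12,0.12,0,0,0,0],[-0.24,0.24,0,0,0,0],[-0.36,0.36,0,0,0,0],[-0.5,0.5,0,0,0,0],[-0.62,0.62,0,0,0,0],[-0.74,0.74,0,0,0,0],[-0.86,0.86,0,0,0,0],[-1,1,0,0,0,0]]'
python3 -m pendant '[[-0.12,0.12,0,0,0,0],[-0.24,0.24,0,0,0,0],[-0.36,0.36,0,0,0,0],[-0.5,0.5,0,0,0,0],[-0.62,0.62,0,0,0,0],[-0.74,0.74,0,0,0,0],[-0.86,0.86,0,0,0,0],[-1,1,0,0,0,0]]'
python3 -m pendant '[[-0.12,0.12,0,0,0,0],[-0.24,0.24,0,0,0,0],[-0.36,0.36,0,0,0,0],[-0.5,0.5,0,0,0,0],[-0.62,0.62,0,0,0,0],[-0.74,0.74,0,0,0,0],[-0.86,0.86,0,0,0,0],[-1,1,0,0,0,0]]'
python3 -m pendant '[[-0.12,0.12,0,0,0,0],[-0.24,0.24,0,0,0,0],[-0.36,0.36,0,0,0,0],[-0.5,0.5,0,0,0,0],[-0.62,0.62,0,0,0,0],[-0.74,0.74,0,0,0,0],[-0.86,0.86,0,0,0,0],[-1,1,0,0,0,0]]'
python3 -m pendant '[[-0.12,0.12,0,0,0,0],[-0.24,0.24,0,0,0,0],[-0.36,0.36,0,0,0,0],[-0.5,0.5,0.1,0,0,0],[-0.62,0.62,0.3,0,0,0],[-0.74,0.74,0.5,0,0,0],[-0.86,0.86,0.6,0,0,0],[-1,1,0.7,0,0,0]]'
python3 - <<'E'
from h import *
t=viewer.read_camera("top"); s=viewer.read_camera("scene")
a=cast(t,(290+(261.5)/16-.5,175+463.5/16-.5),.008)[0]; b=cast(s,(280+115.5/12-.5,230+268.5/12-.5),.008)[0]
print("red tabhole",a.round(4),b.round(4))
for p,ce in((a,(.6064,-.2664)),(b,(.6068,-.2684))):
    d=p[:2]-ce; print(np.degrees(np.arctan2(d[1],d[0])),np.hypot(*d))
# steel hole
a=cast(t,(280+17.3-.5,220+8.4-.5),.008)[0]; print(a.round(4))
m=masks(t); st=(m["hsv"][...,1]<41)
k=st.astype(np.uint8); print("steel top",ring(t,k,.004,.476,-.26))
print("steel scene",ring(s,masks(s)["steel"],.004,.476,-.26))
o=env.get_obs(); print(o["tool_pos"],o["tool_rot"],o["qpos"].round(1),o["time_s"])
E
```

```text
time_s: 2.4
tool_pos: [0.3553, 0.3404, 0.2225]
tool_rot: [-180.0, -0.0, 67.9]
force: [0.3, -0.5, 0.2]
grip_width: 0.08
time_s: 3.4
tool_pos: [0.4102, 0.2102, 0.2226]
tool_rot: [180.0, -0.0, 67.9]
force: [-0.4, 0.0, -0.1]
grip_width: 0.08
time_s: 4.4
tool_pos: [0.4652, 0.0799, 0.2226]
tool_rot: [180.0, -0.0, 67.9]
force: [0.7, -0.4, -0.3]
grip_width: 0.08
time_s: 5.4
tool_pos: [0.52, -0.0505, 0.2225]
tool_rot: [180.0, -0.0, 67.9]
force: [-0.6, -0.3, -0.5]
grip_width: 0.0802
time_s: 6.4
tool_pos: [0.5747, -0.1807, 0.1519]
tool_rot: [-180.0, 0.0, 67.9]
force: [-0.3, -0.6, 0.5]
grip_width: 0.0799
red tabhole [ 0.5706 -0.2619  0.008 ] [ 0.5708 -0.2628  0.008 ]
172.80842439135336 0.03610085131833939
171.1019211899565 0.036486536976873665
[ 0.5028 -0.2366  0.008 ]
steel top (array([ 0.47432458, -0.26074683]), np.float64(41.045060535757365), np.float64(0.02811233887985829), np.float64(0.043888561960154636), 0.00011175)
steel scene (array([ 0.47486254, -0.26248896]), np.float64(41.74026255732839), np.float64(0.028519997727923692), np.float64(0.04711422933872432), 0.00013975)
[ 0.57379896 -0.18271272  0.15133267] [-1.79924246e+02  1.47059165e-01  6.76815545e+01] [-16.6  17.5  38.   96.7 -11.2  69.8  91.8] 6.5
```

```bash
python3 -m pendant '[[-0.15,0.15,0.1,0,0,-0.05],[-0.3,0.3,0.3,0,0,-0.1],[-0.5,0.45,0.5,0,0,-0.157],[-0.676,0.621,0.7,0,0,-0.157],[-0.676,0.621,0.9,0,0,-0.157],[-0.676,0.621,1,0,0,-0.157],[-0.676,0.621,1,0,0,-0.157],[-0.676,0.621,1,0,0,-0.157]]'
python3 - <<'E'
from h import *
t=viewer.read_camera("top"); s=viewer.read_camera("scene")
crop(t,"t2.png",270,155,80,75,8); crop(s,"s2.png",230,180,150,110,5)
o=env.get_obs(); print(o["tool_pos"],o["tool_rot"],o["qpos"].round(1),o["force"])
E
```

```text
time_s: 7.5
tool_pos: [0.6073, -0.2653, 0.0535]
tool_rot: [179.9, -0.0, 82.0]
force: [0.9, -1.1, 0.2]
grip_width: 0.0802
[ 0.60730624 -0.26574183  0.05368353] [ 1.79899298e+02 -3.89578244e-03  8.20098758e+01] [ -4.4  30.1  34.   92.8 -18.4  62.7 116.6] [-0.28173367  0.36903567  0.17708738]
```

View pics/s2.png

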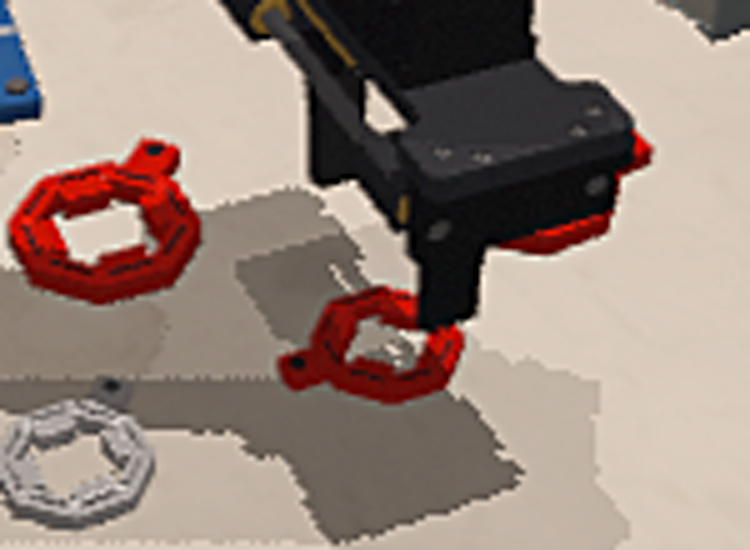

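The gripper is open above the small red ring at scene (307,270) and lined up with its flats, so I'll descend and grip.

```bash
python3 -m pendant '[[-0.017,-0.005,0.15,0,0,0],[-0.017,-0.005,0.3,0,0,0],[-0.017,-0.005,0.4,0,0,0],[-0.017,-0.005,0.45,0,0,0],[-0.017,-0.005,0.48,0,0,0],[-0.017,-0.005,0.5,0,0,0],[-0.017,-0.005,0.5,0,0,0],[-0.017,-0.005,0.5,0,0,0]]'
python3 -m pendant '[[0,0,0,0,0,0],[0,0,0,0,0,0],[0,0,0,0,0,0],[0,0,0,0,0,0],[0,0,0,0,0,0],[0,0,0,0,0,0],[0,0,0,0,0,0],[0,0,0,0,0,0]]' 40 25
python3 - <<'E'
from h import *
s=viewer.read_camera("scene")
crop(s,"s3.png",230,180,150,110,5)
o=env.get_obs(); print(o["tool_pos"],o["tool_rot"],o["qpos"].round(1),o["force"],o["grip_width"])
E
```

```text
time_s: 8.6
tool_pos: [0.6061, -0.2677, 0.0029]
tool_rot: [180.0, 0.0, 82.0]
force: [0.1, 0.9, -0.4]
grip_width: 0.08
time_s: 9.6
tool_pos: [0.6059, -0.2675, 0.0026]
tool_rot: [180.0, -0.0, 82.0]
force: [0.7, 0.9, 1.3]
grip_width: 0.0556
[ 0.60593252 -0.26752811  0.00261008] [ 1.79993477e+02 -1.40750933e-02  8.19705617e+01] [ -3.1  33.5  32.5  94.5 -20.5  58.1 118.1] [-1.25692607  0.64299303  0.65231567] 0.05558626427677634
```

View pics/s3.png

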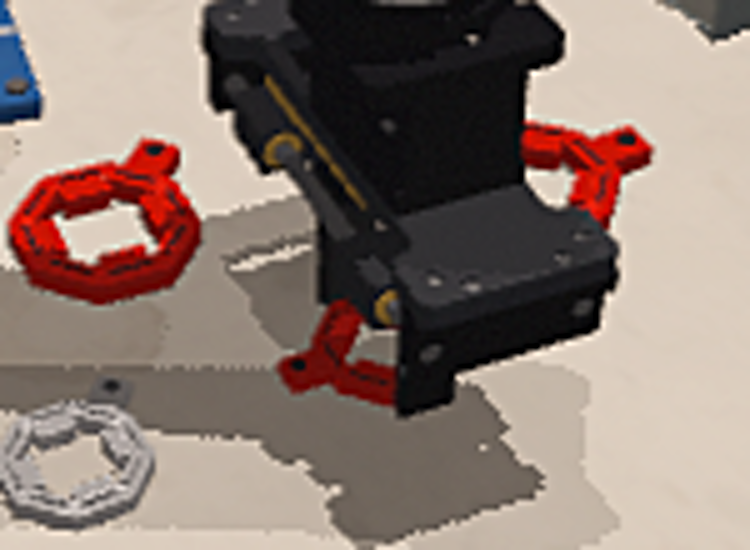

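Grip closed at 55.6 mm, which matches the flats. Now lift and carry it to the hub.

```bash
python3 -m pendant '[[0,0,-0.2,0,0,0],[0,0,-0.4,0,0,0],[0.1,0,-0.6,0,0,0],[0.25,-0.1,-0.8,0,0,0],[0.4,-0.2,-1,0,0,0],[0.55,-0.3,-1,0,0,0],[0.7,-0.4,-1,0,0,0],[0.8,-0.4,-1,0,0,0]]'
python3 -m pendant '[[0.1,-0.05,0,0,0,0],[0.2,-0.1,0,0,0,0],[0.35,-0.15,0,0,0,0],[0.5,-0.2,0,0,0,0],[0.65,-0.25,0,0,0,0],[0.75,-0.3,0,0,0,0],[0.85,-0.4,0,0,0,0],[0.9,-0.4,0,0,0,0]]'
python3 -m pendant '[[0.1,-0.05,0,0,0,0.05],[0.2,-0.1,0,0,0,0.1],[0.35,-0.2,0,0,0,0.15],[0.5,-0.25,0,0,0,0.2],[0.65,-0.3,0,0,0,0.256],[0.75,-0.35,0,0,0,0.256],[0.84,-0.385,0,0,0,0.256],[0.84,-0.385,0,0,0,0.256]]'
python3 - <<'E'
from h import *
t=viewer.read_camera("top"); s=viewer.read_camera("scene")
crop(t,"t4.png",165,170,90,90,7); crop(s,"s4.png",150,110,120,110,6)
o=env.get_obs(); print(o["tool_pos"],o["tool_rot"],o["qpos"].round(1),o["force"],o["grip_width"])
E
```

```text
time_s: 10.65
tool_pos: [0.5764, -0.1811, 0.1018]
tool_rot: [-179.9, -0.1, 82.0]
force: [0.7, -0.7, -1.0]
grip_width: 0.0556
time_s: 11.65
tool_pos: [0.5497, -0.0874, 0.1026]
tool_rot: [-180.0, -0.0, 82.0]
force: [0.6, -0.1, -0.8]
grip_width: 0.0554
time_s: 12.65
tool_pos: [0.524, 0.001, 0.1026]
tool_rot: [180.0, -0.0, 59.0]
force: [-0.6, -0.1, -0.5]
grip_width: 0.0557
[ 5.24145990e-01 -1.11827669e-04  1.02641778e-01] [1.79974013e+02 6.45030094e-03 5.89321394e+01] [-33.7   9.3  33.5 110.4  -5.8  62.   61.2] [ 0.13213235 -0.41636069 -0.71923902] 0.055836795199705615
```

View pics/s4.png

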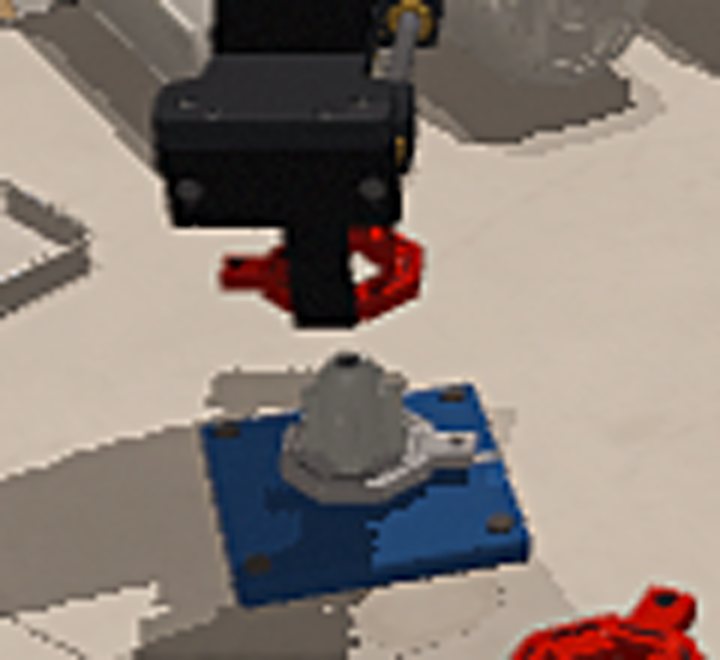

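View pics/t4.png

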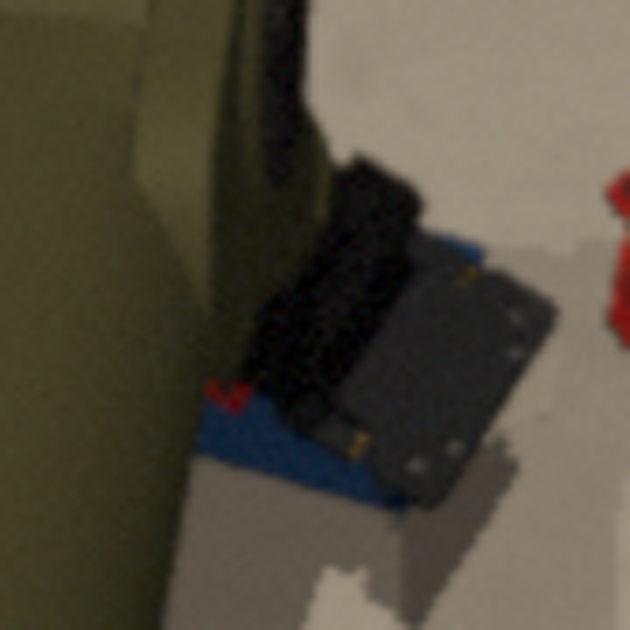

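Run:
```python
from h import *
s=viewer.read_camera("scene")
h=cast(s,(150+235.5/6-.5,110+263.5/6-.5),.108)[0]; print(h)
a=np.radians(149); print("centre",h[:2]-.0363*np.array([np.cos(a),np.sin(a)]))
# red extents of held disc right side
m=masks(s)["red"].astype(np.uint8)
m[:, :150]=0; m[185:]=0; m[:,240:]=0
ys,xs=np.nonzero(m); P=cast(s,np.c_[xs,ys],.104)[:,:2]
u=(P-[.524,.0003])@np.array([np.cos(a),np.sin(a)]); print("along tab",u.min(),u.max())
```

```text
[0.49220968 0.01607357 0.108     ]
centre [ 0.52332485 -0.00262232]
along tab -0.03125633009679124 0.039631143767596015
```

```bash
python3 -m pendant '[[0,-0.01,0.1,0,0,0],[0,-0.01,0.2,0,0,0],[0,-0.01,0.3,0,0,0],[0,-0.01,0.36,0,0,0],[0,-0.01,0.4,0,0,0],[0,-0.01,0.43,0,0,0],[0,-0.01,0.45,0,0,0],[0,-0.01,0.45,0,0,0]]'
python3 - <<'E'
from h import *
s=viewer.read_camera("scene"); crop(s,"s5.png",150,130,110,90,7)
o=env.get_obs(); print(o["tool_pos"],o["tool_rot"],o["force"],o["wrist_torque"],o["grip_width"])
E
```

```text
time_s: 13.8
tool_pos: [0.5232, 0.0016, 0.0576]
tool_rot: [-180.0, -0.0, 59.0]
force: [0.4, 3.0, -1.2]
grip_width: 0.0552
[0.52323032 0.00156649 0.05758662] [-1.79991105e+02 -4.21285795e-02  5.89549551e+01] [ 0.12790673  2.88802991 -0.83521089] [ 0.57766252 -0.02740005 -0.02616698] 0.05544493557804062
```

View pics/s5.png

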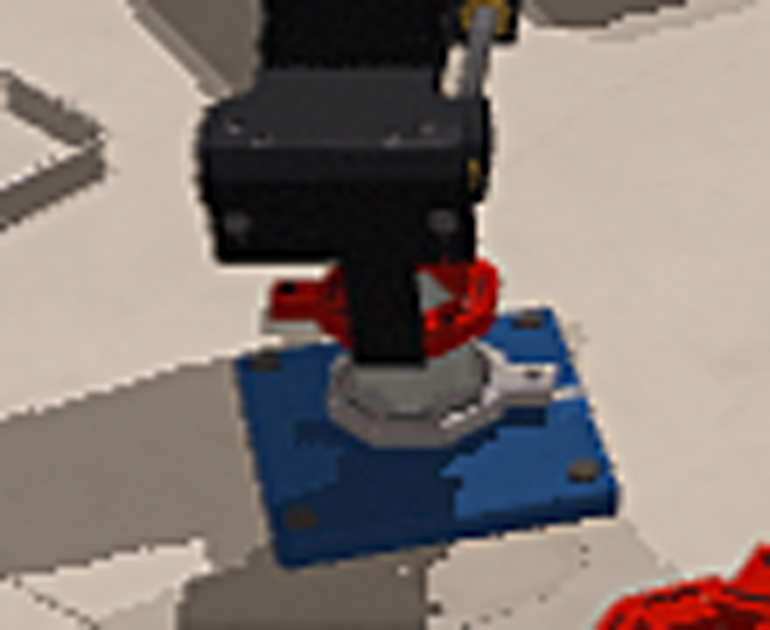

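The disc sits over the nose, with 3 N of side load towards +y. I'll ease it in +y and lower it gently to the spline tops.

```bash
python3 -m pendant '[[0.009,-0.005,0,0,0,0],[0.009,-0.005,0,0,0,0],[0.009,-0.005,0.01,0,0,0],[0.009,-0.005,0.02,0,0,0],[0.009,-0.005,0.03,0,0,0],[0.009,-0.005,0.04,0,0,0],[0.009,-0.005,0.05,0,0,0],[0.009,-0.005,0.05,0,0,0]]'
python3 - <<'E'
from h import *
o=env.get_obs(); print(o["tool_pos"],o["tool_rot"],o["force"],o["wrist_torque"],o["grip_width"])
E
```

```text
time_s: 14.85
tool_pos: [0.5237, 0.0022, 0.0526]
tool_rot: [179.9, -0.0, 58.9]
force: [0.9, 1.1, 1.1]
grip_width: 0.0555
[0.52374002 0.00216703 0.05261159] [ 1.79941790e+02 -4.95363216e-02  5.89374418e+01] [0.93091634 1.11769847 1.08553589] [ 0.46111573 -0.25932909 -0.00318705] 0.0554888860769713
```

```bash
python3 -m pendant '[[0,0,0.005,0,0,0],[0,0,0.01,0,0,0],[0,0,0.015,0,0,0],[0,0,0.02,0,0,0],[0,0,0.025,0,0,0],[0,0,0.03,0,0,0],[0,0,0.03,0,0,0],[0,0,0.03,0,0,0]]'
python3 - <<'E'
from h import *
o=env.get_obs(); print(o["tool_pos"],o["tool_rot"],o["force"],o["wrist_torque"],o["grip_width"])
E
```

```text
time_s: 15.85
tool_pos: [0.5234, 0.0022, 0.0497]
tool_rot: [180.0, -0.0, 58.9]
force: [1.7, 4.3, 1.3]
grip_width: 0.0554
[0.52343936 0.00223339 0.04966799] [ 1.79983339e+02 -3.59970462e-02  5.89357535e+01] [1.69277261 4.32517751 1.2583114 ] [ 0.87854102 -0.65069745  0.03486818] 0.055437128468557556
```

```bash
python3 -m pendant '[[0.01,-0.002,0,0,0,0],[0.01,-0.002,0.02,0,0,0],[0.01,-0.002,0.04,0,0,0],[0.01,-0.002,0.06,0,0,0],[0.01,-0.002,0.07,0,0,0],[0.01,-0.002,0.08,0,0,0],[0.01,-0.002,0.08,0,0,0],[0.01,-0.002,0.08,0,0,0]]'
python3 - <<'E'
from h import *
o=env.get_obs(); print(o["tool_pos"],o["tool_rot"],o["force"],o["wrist_torque"],o["grip_width"])
E
```

```text
time_s: 16.85
tool_pos: [0.5232, 0.0027, 0.0413]
tool_rot: [-180.0, 0.0, 58.9]
force: [1.3, 1.3, -1.8]
grip_width: 0.0553
[0.52315595 0.00267249 0.0413086 ] [-1.79975304e+02  3.53569317e-02  5.89229549e+01] [ 1.27040102  1.25809506 -1.83475119] [ 0.21900821 -0.14711356  0.03731827] 0.05526339073566938
```

```bash
python3 -m pendant '[[0,0,0.02,0,0,0],[0,0,0.04,0,0,0],[0,0,0.06,0,0,0],[0,0,0.075,0,0,0],[0,0,0.085,0,0,0],[0,0,0.095,0,0,0],[0,0,0.1,0,0,0],[0,0,0.1,0,0,0]]'
python3 - <<'E'
from h import *
o=env.get_obs(); print(o["tool_pos"],o["tool_rot"],o["force"],o["wrist_torque"],o["grip_width"])
E
```

```text
time_s: 17.85
tool_pos: [0.5235, 0.0029, 0.0315]
tool_rot: [-180.0, 0.0, 58.9]
force: [0.1, 0.4, -0.6]
grip_width: 0.0557
[0.52347065 0.00286515 0.0315129 ] [-1.79996012e+02  4.53178088e-03  5.89257702e+01] [ 0.13296521  0.43462706 -0.59928491] [-0.00859618  0.01973527 -0.0085249 ] 0.05573288658321587
```

```bash
python3 -m pendant '[[0,0,0.003,0,0,0],[0,0,0.006,0,0,0],[0,0,0.009,0,0,0],[0,0,0.012,0,0,0],[0,0,0.015,0,0,0],[0,0,0.018,0,0,0],[0,0,0.02,0,0,0],[0,0,0.02,0,0,0]]'
python3 - <<'E'
from h import *
o=env.get_obs(); print(o["tool_pos"],o["tool_rot"],o["force"],o["wrist_torque"],o["grip_width"])
E
```

```text
time_s: 18.85
tool_pos: [0.5236, 0.0029, 0.0298]
tool_rot: [180.0, -0.0, 58.9]
force: [-1.6, -0.5, 5.1]
grip_width: 0.0555
[0.52361062 0.00290723 0.02981676] [ 1.79998373e+02 -1.46078780e-02  5.89259053e+01] [-1.59037178 -0.47352434  5.06198442] [ 0.00527977  0.48846016 -0.00425914] 0.05554227517148513
```

Contact came at TCP z 0.0298 with 5 N, which is home height. Release and rise.

```bash
python3 -m pendant '[[0,0,-0.003,0,0,0],[0,0,-0.003,0,0,0],[0,0,-0.003,0,0,0],[0,0,-0.003,0,0,0],[0,0,-0.05,0,0,0],[0,0,-0.2,0,0,0],[0,0,-0.45,0,0,0],[0,0,-0.7,0,0,0]]' 76
python3 -m pendant '[[-0.1,0.1,-0.2,0,0,0.1],[-0.2,0.15,-0.2,0,0,0.2],[-0.35,0.2,-0.2,0,0,0.3],[-0.5,0.3,-0.2,0,0,0.4],[-0.65,0.35,-0.2,0,0,0.5],[-0.8,0.4,-0.2,0,0,0.6],[-0.9,0.45,-0.2,0,0,0.6],[-1,0.45,-0.2,0,0,0.6]]'
python3 - <<'E'
from h import *
t=viewer.read_camera("top"); s=viewer.read_camera("scene")
crop(s,"s6.png",160,140,100,80,7); crop(t,"t6.png",175,185,70,65,9)
o=env.get_obs(); print(o["tool_pos"],o["tool_rot"],o["qpos"].round(1),o["force"],o["grip_width"])
E
```

```text
time_s: 19.85
tool_pos: [0.5239, 0.0028, 0.1014]
tool_rot: [180.0, -0.0, 58.9]
force: [-1.0, 0.9, -0.8]
grip_width: 0.0757
time_s: 20.85
tool_pos: [0.5107, -0.1064, 0.1201]
tool_rot: [180.0, -0.1, 5.1]
force: [0.2, 0.1, 1.1]
grip_width: 0.0755
[ 0.50991607 -0.10701276  0.1198027 ] [-1.79996859e+02  3.89923794e-04  4.92866970e+00] [-31.1   8.4  43.4 110.   -6.4  64.   19.8] [-0.49935994  0.99008541 -0.38839443] 0.07564316180783137
```

View pics/s6.png

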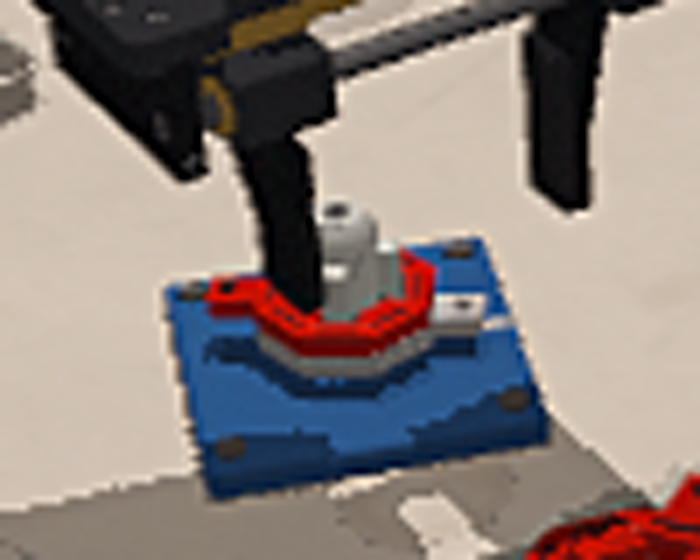

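View pics/t6.png

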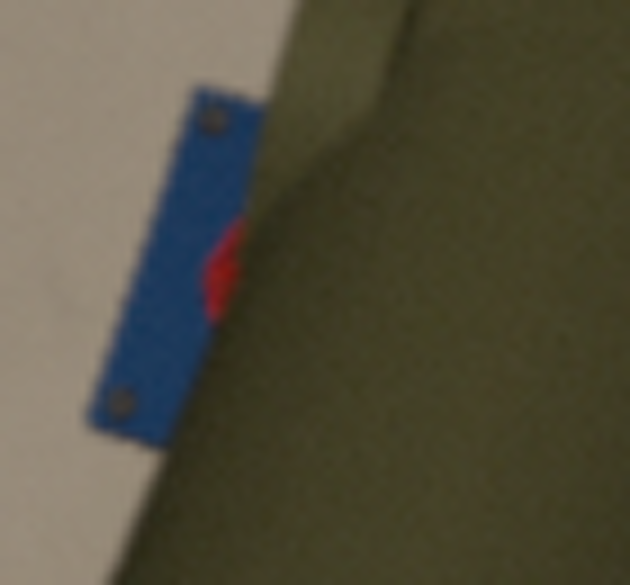

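The red disc lies flush on the bottom plate, its tab at crop (228,290) opposite the steel tab at (462,305). Now for the loose steel plate.

```bash
python3 -m pendant '[[-0.05,0.12,0,0,0,0],[-0.1,0.24,0,0,0,0],[-0.1,0.36,0,0,0,0],[-0.15,0.5,0,0,0,0],[-0.15,0.62,0,0,0,0],[-0.2,0.75,0,0,0,0],[-0.25,0.87,0,0,0,0],[-0.25,1,0,0,0,0]]' 80
python3 -m pendant '[[-0.05,0.1,0.1,0,0,0.1],[-0.1,0.2,0.2,0,0,0.2],[-0.15,0.3,0.35,0,0,0.3],[-0.2,0.4,0.5,0,0,0.4],[-0.24,0.51,0.6,0,0,0.5],[-0.24,0.51,0.6,0,0,0.605],[-0.24,0.51,0.6,0,0,0.605],[-0.24,0.51,0.6,0,0,0.605]]'
python3 - <<'E'
from h import *
t=viewer.read_camera("top"); s=viewer.read_camera("scene")
crop(s,"s7.png",190,220,120,90,6)
o=env.get_obs(); print(o["tool_pos"],o["tool_rot"],o["qpos"].round(1),o["force"],o["grip_width"])
E
```

```text
time_s: 21.95
tool_pos: [0.4938, -0.2085, 0.1195]
tool_rot: [-180.0, -0.0, 4.9]
force: [0.5, -0.1, 0.5]
grip_width: 0.0801
time_s: 22.95
tool_pos: [0.4749, -0.2606, 0.0596]
tool_rot: [-180.0, -0.0, -49.3]
force: [0.5, -0.1, 0.7]
grip_width: 0.0802
[ 0.47492764 -0.26047077  0.05971758] [-1.79966172e+02 -1.09109685e-02 -4.93937044e+01] [-21.9  20.2  55.8 110.7 -19.4  59.1  -6.9] [0.28465206 0.38730451 0.25822753] 0.07981193412718326
```

View pics/s7.png

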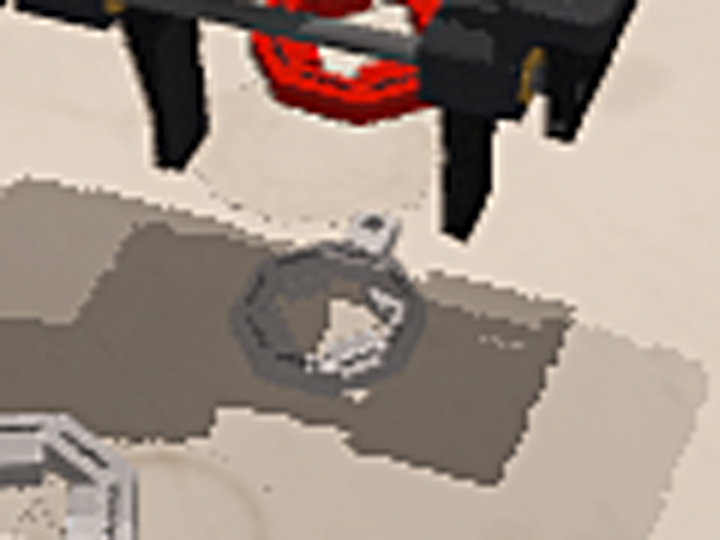

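The open fingers at crop (175,165) and (465,238) straddle the plate's gripping flats on either side of (325,310). Descend and grip.

```bash
python3 -m pendant '[[0.005,0.004,0.15,0,0,0],[0.005,0.004,0.3,0,0,0],[0.005,0.004,0.4,0,0,0],[0.005,0.004,0.48,0,0,0],[0.005,0.004,0.53,0,0,0],[0.005,0.004,0.565,0,0,0],[0.005,0.004,0.565,0,0,0],[0.005,0.004,0.565,0,0,0]]'
python3 - <<'E'
from h import *
s=viewer.read_camera("scene")
crop(s,"s8.png",190,220,120,90,6)
o=env.get_obs(); print(o["tool_pos"],o["tool_rot"],o["force"],o["grip_width"])
E
```

```text
time_s: 24.05
tool_pos: [0.4749, -0.2614, 0.0034]
tool_rot: [-180.0, -0.0, -49.5]
force: [0.1, -0.1, -0.8]
grip_width: 0.0803
[ 0.47492221 -0.26134583  0.00335436] [-1.79974040e+02 -2.84880667e-02 -4.95163760e+01] [ 0.37811264  0.03028691 -0.79053301] 0.08010281757768699
```

View pics/s8.png

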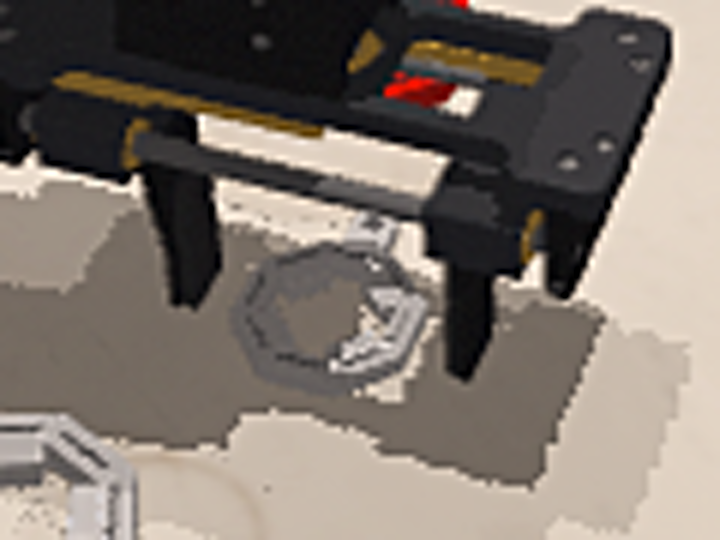

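```bash
python3 -m pendant '[[0,0,0,0,0,0],[0,0,0,0,0,0],[0,0,0,0,0,0],[0,0,0,0,0,0],[0,0,0,0,0,0],[0,0,0,0,0,0],[0,0,0,0,0,0],[0,0,0,0,0,0]]' 40 25
python3 - <<'E'
from h import *
s=viewer.read_camera("scene")
crop(s,"s9.png",190,220,120,90,6)
o=env.get_obs(); print(o["tool_pos"],o["tool_rot"],o["force"],o["grip_width"])
E
```

```text
time_s: 25.1
tool_pos: [0.4747, -0.2612, 0.0031]
tool_rot: [-180.0, 0.0, -49.5]
force: [-0.7, -0.4, 0.6]
grip_width: 0.0558
[ 0.47469544 -0.26122824  0.00308263] [-1.79990857e+02 -1.94717710e-05 -4.95200824e+01] [0.05674205 1.30579232 0.71605102] 0.055479013261158866
```

View pics/s9.png

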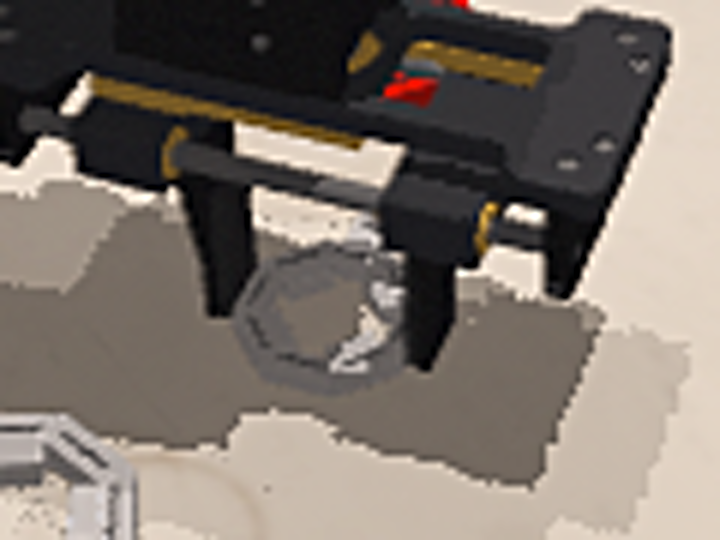

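```bash
python3 -m pendant '[[0,0,-0.2,0,0,0],[0,0,-0.4,0,0,0],[-0.05,-0.1,-0.6,0,0,0],[-0.1,-0.2,-0.8,0,0,0],[-0.2,-0.3,-1,0,0,0],[-0.3,-0.4,-1,0,0,0],[-0.4,-0.5,-1,0,0,0],[-0.5,-0.6,-1,0,0,0]]'
python3 -m pendant '[[-0.1,-0.1,0,0,0,0.05],[-0.2,-0.2,0,0,0,0.1],[-0.25,-0.3,0,0,0,0.15],[-0.3,-0.4,0,0,0,0.2],[-0.4,-0.5,0,0,0,0.25],[-0.5,-0.6,0,0,0,0.3],[-0.55,-0.7,0,0,0,0.35],[-0.6,-0.8,0,0,0,0.35]]'
python3 - <<'E'
from h import *
o=env.get_obs(); print(o["tool_pos"],o["tool_rot"],o["qpos"].round(1),o["force"],o["grip_width"])
y=np.radians(o["tool_rot"][2]);d=np.array([.5236,.0026])-o["tool_pos"][:2]
print(d@[np.cos(y),np.sin(y)]*10,d@[np.sin(y),-np.cos(y)]*10,(o["tool_rot"][2]+121.05)/90)
E
```

```text
time_s: 26.15
tool_pos: [0.4873, -0.1831, 0.1025]
tool_rot: [180.0, 0.1, -49.5]
force: [0.2, 0.3, -0.4]
grip_width: 0.0556
time_s: 27.15
tool_pos: [0.5094, -0.0858, 0.1025]
tool_rot: [179.9, -0.0, -81.0]
force: [-0.1, -0.2, -0.7]
grip_width: 0.0556
[ 0.50941395 -0.08582959  0.10254811] [ 1.79939609e+02 -6.66123128e-03 -8.09577498e+01] [-48.8  12.7  61.7 111.9 -12.6  62.6 -62.7] [-0.08633413 -0.22456857 -0.67149334] 0.05560313727009
-0.8510112628196724 -0.2790759643498252 0.4454694471996725
```

```bash
python3 -m pendant '[[-0.1,-0.04,0,0,0,0.06],[-0.2,-0.07,0,0,0,0.12],[-0.35,-0.11,0,0,0,0.18],[-0.5,-0.16,0,0,0,0.24],[-0.65,-0.21,0,0,0,0.32],[-0.75,-0.25,0,0,0,0.4],[-0.851,-0.279,0,0,0,0.445],[-0.851,-0.279,0,0,0,0.445]]'
python3 - <<'E'
from h import *
t=viewer.read_camera("top"); s=viewer.read_camera("scene")
crop(t,"t10.png",165,170,90,90,7); crop(s,"s10.png",150,110,120,110,6)
o=env.get_obs(); print(o["tool_pos"],o["tool_rot"],o["qpos"].round(1),o["force"],o["grip_width"])
E
```

```text
time_s: 28.15
tool_pos: [0.5239, 0.0028, 0.1027]
tool_rot: [180.0, -0.0, -120.9]
force: [-0.4, 0.1, -1.7]
grip_width: 0.0556
[0.52378732 0.00147282 0.10287605] [ 1.79997470e+02 -3.68719196e-02 -1.20953594e+02] [ -61.4   16.1   66.5  111.   -16.5   63.4 -109.1] [ 0.2367507  -0.43023476 -1.0910718 ] 0.05561623540541732
```

View pics/s10.png

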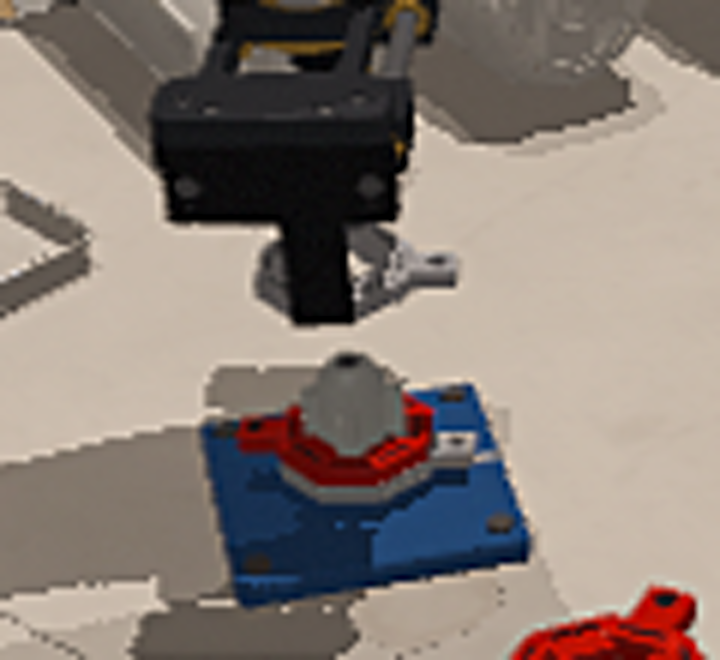

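View pics/t10.png

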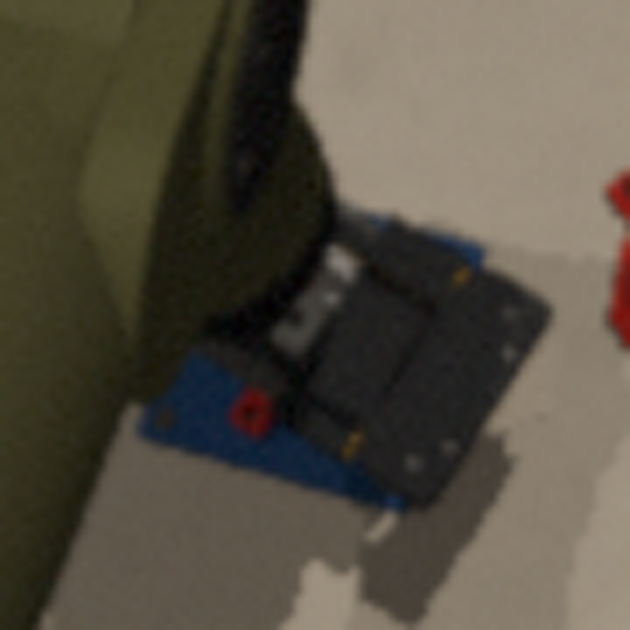

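Run:
```python
from h import *
s=viewer.read_camera("scene")
h=cast(s,(222.25,153.25),.1076)[0]; a=np.radians(-31)
c=h[:2]-.0363*np.array([np.cos(a),np.sin(a)]); print(h,c)
# hub fitted-plate tab hole, red-tab hole on the hub, nose hole in this view
for n,(x,y),z in(("steel fitted",(458,440),.028),("red",(262,428),.036),("nose",(348,358),.064)):
    print(n,cast(s,(150+(x+.5)/6-.5,110+(y+.5)/6-.5),z)[0].round(4))
```

```text
[ 0.55421852 -0.02052859  0.1076    ] [ 0.52310335 -0.00183271]
steel fitted [ 0.5581 -0.0187  0.028 ]
red [0.4942 0.0158 0.036 ]
nose [0.5258 0.002  0.064 ]
```

```bash
python3 -m pendant '[[0,0.01,0.1,0,0,0],[0,0.01,0.2,0,0,0],[0,0.01,0.3,0,0,0],[0,0.01,0.36,0,0,0],[0,0.01,0.4,0,0,0],[0,0.01,0.43,0,0,0],[0,0.01,0.445,0,0,0],[0,0.01,0.445,0,0,0]]'
python3 - <<'E'
from h import *
o=env.get_obs(); print(o["tool_pos"],o["tool_rot"],o["force"],o["wrist_torque"],o["qpos"].round(1))
E
```

```text
time_s: 29.3
tool_pos: [0.5237, 0.0023, 0.0588]
tool_rot: [-179.9, 0.0, -121.1]
force: [1.9, 0.4, -1.1]
grip_width: 0.0557
[0.52368166 0.00232479 0.05879204] [-1.79946584e+02  3.83976879e-02 -1.21061659e+02] [ 1.94230056  0.35474807 -1.09099906] [ 0.00414763 -0.19555788  0.01209765] [ -57.6   20.2   63.1  113.3  -21.1   58.9 -105.8]
```

```bash
python3 -m pendant '[[-0.003,-0.005,0.01,0,0,0],[-0.003,-0.005,0.02,0,0,0],[-0.003,-0.005,0.03,0,0,0],[-0.003,-0.005,0.04,0,0,0],[-0.003,-0.005,0.05,0,0,0],[-0.003,-0.005,0.06,0,0,0],[-0.003,-0.005,0.065,0,0,0],[-0.003,-0.005,0.065,0,0,0]]'
python3 - <<'E'
from h import *
o=env.get_obs(); print(o["tool_pos"],o["tool_rot"],o["force"],o["wrist_torque"])
E
```

```text
time_s: 30.3
tool_pos: [0.524, 0.0022, 0.0522]
tool_rot: [-180.0, 0.0, -121.1]
force: [2.5, -0.0, 0.3]
grip_width: 0.0554
[0.52403064 0.00215698 0.05217294] [-1.79963783e+02  1.69037749e-02 -1.21072070e+02] [ 2.51606916 -0.01123264  0.32150805] [-0.09122973 -0.44425788  0.02581746]
```

```bash
python3 -m pendant '[[-0.003,-0.005,0.01,0,0,0],[-0.003,-0.005,0.02,0,0,0],[-0.003,-0.005,0.03,0,0,0],[-0.003,-0.005,0.04,0,0,0],[-0.003,-0.005,0.05,0,0,0],[-0.003,-0.005,0.06,0,0,0],[-0.003,-0.005,0.07,0,0,0],[-0.003,-0.005,0.07,0,0,0]]'
python3 - <<'E'
from h import *
o=env.get_obs(); print(o["tool_pos"],o["tool_rot"],o["force"],o["wrist_torque"])
E
```

```text
time_s: 31.3
tool_pos: [0.5242, 0.0022, 0.0449]
tool_rot: [180.0, -0.0, -121.1]
force: [1.5, -0.4, -1.2]
grip_width: 0.0554
[0.52423121 0.00219763 0.04494202] [ 1.79995687e+02 -4.49654461e-03 -1.21073804e+02] [ 1.5354015  -0.40231644 -1.17207395] [-0.09826993 -0.11639515  0.02540728]
```

```bash
python3 -m pendant '[[0,-0.002,0.015,0,0,0],[0,-0.002,0.03,0,0,0],[0,-0.002,0.04,0,0,0],[0,-0.002,0.05,0,0,0],[0,-0.002,0.055,0,0,0],[0,-0.002,0.06,0,0,0],[0,-0.002,0.065,0,0,0],[0,-0.002,0.065,0,0,0]]'
python3 - <<'E'
from h import *
o=env.get_obs(); print(o["tool_pos"],o["tool_rot"],o["force"],o["wrist_torque"])
E
```

```text
time_s: 32.3
tool_pos: [0.5244, 0.0022, 0.0388]
tool_rot: [180.0, 0.0, -121.1]
force: [-0.5, -0.5, 3.5]
grip_width: 0.0554
[0.52440043 0.0021905  0.0387626 ] [ 1.79973826e+02  1.18797664e-02 -1.21072793e+02] [-0.53763831 -0.54077     3.49412136] [0.0071921  0.45760828 0.05003926]
```

Contact came at TCP z 0.0388, close to the expected 0.039. I'll press a touch more to be sure, still well under 25 N.

```bash
python3 -m pendant '[[0,0,0.003,0,0,0],[0,0,0.006,0,0,0],[0,0,0.009,0,0,0],[0,0,0.012,0,0,0],[0,0,0.015,0,0,0],[0,0,0.015,0,0,0],[0,0,0.015,0,0,0],[0,0,0.015,0,0,0]]'
python3 - <<'E'
from h import *
o=env.get_obs(); print(o["tool_pos"],o["tool_rot"],o["force"],o["wrist_torque"])
E
```

```text
time_s: 33.3
tool_pos: [0.5244, 0.0021, 0.0372]
tool_rot: [180.0, 0.0, -121.1]
force: [-1.9, 0.5, 6.2]
grip_width: 0.0556
[0.52444084 0.00213816 0.03720365] [ 1.79983718e+02  7.36020630e-03 -1.21073879e+02] [-1.87730569  0.48601743  6.18161421] [ 0.05720674  0.68309143 -0.02494638]
```

```bash
python3 -m pendant '[[0,0,-0.01,0,0,0],[0,0,-0.01,0,0,0],[0,0,-0.01,0,0,0],[0,0,-0.01,0,0,0],[0,0,-0.01,0,0,0],[0,0,-0.01,0,0,0],[0,0,-0.01,0,0,0],[0,0,-0.01,0,0,0]]' 76
python3 -m pendant '[[0,0,-0.05,0,0,0],[0,0,-0.15,0,0,0],[0,0,-0.3,0,0,0],[0,0,-0.45,0,0,0],[0,0,-0.6,0,0,0],[0,0,-0.75,0,0,0],[0,0,-0.9,0,0,0],[0,0,-1,0,0,0]]'
python3 - <<'E'
from h import *
o=env.get_obs(); print(o["tool_pos"],o["tool_rot"],o["qpos"].round(1),o["force"],o["grip_width"])
s=viewer.read_camera("scene"); crop(s,"s11.png",150,110,120,110,6)
E
```

```text
time_s: 34.3
tool_pos: [0.5245, 0.0021, 0.0381]
tool_rot: [-180.0, 0.0, -121.1]
force: [0.2, 0.4, 1.0]
grip_width: 0.0758
time_s: 35.3
tool_pos: [0.5248, 0.0022, 0.1392]
tool_rot: [-180.0, 0.1, -121.1]
force: [-0.2, 0.6, -0.2]
grip_width: 0.076
[0.52478437 0.00218495 0.13920296] [-1.79973272e+02  5.53221178e-02 -1.21067092e+02] [ -63.2   12.    67.1  108.8  -12.1   66.9 -112.8] [-0.24922133  0.58921224 -0.1595644 ] 0.07599013104683486
```

View pics/s11.png

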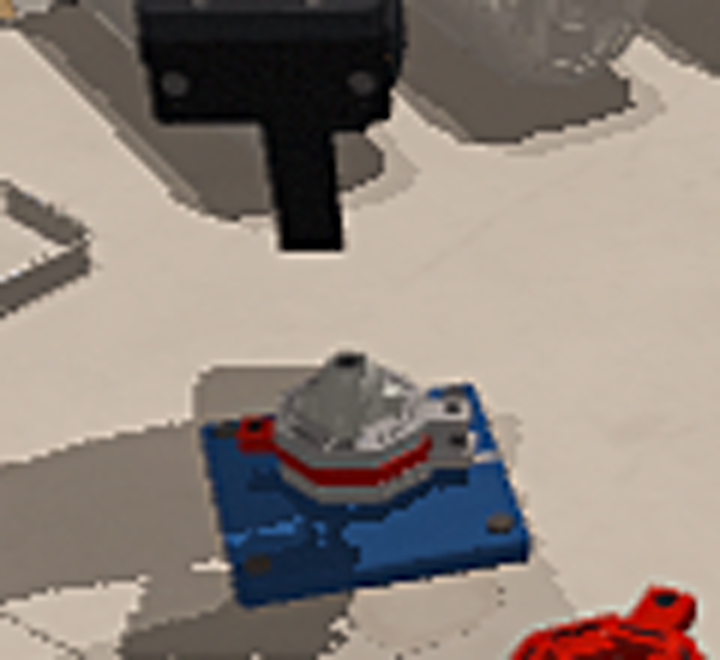

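The stack shows grey, red and grey layers with no gap. The two steel tabs at crop (453,406) and (458,440) line up one above the other, opposite the red tab at (257,432). One last check of heights and the bottle.

Run:
```python
from h import *
s=viewer.read_camera("scene"); 
for n,(x,y),z in(("fitted",(458,440),.028),("new",(453,406),.044),("red",(258,426),.036)):
    print(n,cast(s,(150+(x+.5)/6-.5,110+(y+.5)/6-.5),z)[0].round(4))
cv2.imwrite("pics/s12.png",s["frame"][:,:,::-1])
```

```text
fitted [ 0.5581 -0.0187  0.028 ]
new [ 0.557  -0.0192  0.044 ]
red [0.4935 0.0178 0.036 ]
```

View pics/s12.png

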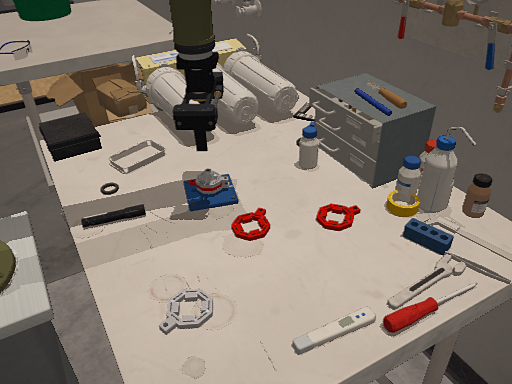

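The new plate's tab hole, cast at its home height, falls within about 1 mm of the bottom plate's, so it is home. The bottle is upright at (309,147), and the gripper is about 75 mm clear of the hub.

```bash
python3 -c "
from cell import env
print(env.sign_off())"
```

```text
the job is handed in; nothing more can be done
None
```

The filter stack is built on the hub, and I handed the job in at about 35 s of the 64 s allowed. The red disc went on first with its tab opposite the bottom plate's. The steel separator went on top of it with its tab the same way as the bottom plate's.

- **Seating:** both plates dropped over the splines without a search. Each met the stack within about 1 mm of its expected home height. The highest push I read was about 6 N, against the 25 N limit; forces were read only between moves.
- **Final picture:** the grey, red and grey layers show no gap. The new plate's tab hole lies within about 1.2 mm of the bottom plate's, in line with it.
- **Surroundings:** the bottle is still upright, and the open gripper was about 75 mm above the hub, touching nothing.
- **Disagreements:** the two cameras differed by up to about 2 mm in y. Image estimates of the hub's angle ranged from -28° to -31° in the world frame. I fitted both plates at about -31°, with almost no twisting load. The last check used the scene camera only, because the arm had blocked the top camera's view of the stand.

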